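# Nip up the fan's sunken trim knob, then switch the fan on

### The arm

A 6-joint arm with a two-finger parallel gripper is mounted at the origin on the work surface. World frame = base frame: x ahead of the robot, y to its left, z up, the work surface at z = 0. Lengths are in m, angles in rad, forces in N, time in s.
With the tool pointing down it reaches from about 0.325 to 1 m from the base axis. Payload 5.1 kg.
Tool frame: the origin (TCP) lies at the centre of the arm's flange, where the gripper is bolted on; the fingertips stand 173 mm ahead of it and the grasp point (between the pads) lies 155 mm ahead of it; z points along the fingers, y is the direction in which the jaws open and shut (so a half turn about z gives the same grasp; the last joint's range is limited). The gripper opens to 85 mm and grips with 20 to 120 N. Pads are 22 mm wide; open, the fingers measure 114 mm over their backs; the gripper's body (76 mm by 85 mm) begins 54 mm behind the grasp point. The pads swing forward as they close: fully open they stand 13 mm farther back than shut.
Start: joints at [1.067, 0.124, 1.65, -0, 1.367, -0.083], TCP at [0.266, 0.593, 0.405] pointing down, gripper open.
Joint ranges: [-2.61, 2.61], [-1.02, 2.33], [0.03, 2.71], [-1.35, 4.49], [0.32, 2.68], [-2.91, 2.91]. Speed limits (rad/s): [2.57, 2.57, 3.14, 3.14, 3.14, 3.14].

### API

Orientations are given as [roll, pitch, yaw] about the fixed x, y, z axes, in that order (R = Rz(yaw) Ry(pitch) Rx(roll)).
In Python, from workcell import bot gives the robot as it stands.
- The arm moves only by the tool play_rows, never from a script. Its argument "moves" is a list of rows, each an object with "fingers": the finger opening in cm, from 0 to 8.54; "xyz": the shift along the tool's x, y, z in cm, a list of three; "turn": the turn about the tool's z in degrees. A call has 1 to 20 rows; each row is the pose to reach, as a shift and turn from the pose commanded when the call began, along the tool's axes at that moment; what a row does not reach only later rows make up. A row lasts 1/10 s, in which the tool goes at most 50 mm and 8.59 degrees, less where a joint would pass 70% of its speed; a pose out of reach is approached as far as the arm can. A call with a gripper value outside its range is refused whole. The fingers move at their own pace and stop on an object; the grip force is fixed at half the most. Time passes only in rows, so rows that repeat a pose let the fingers close. It gives the time, the measured TCP pose, the force and the opening at its end, in the units of the state.
- bot.get_state(): the state, without advancing time (a new reading comes with each control period).
- bot.get_image(name): name is "side" or "top"; returns a dict with "image" (420x560x3 uint8, blue, green, red), "fx", "fy", "cx", "cy" (pixels), "rvec" (rotation vector, rad) and "tvec" (3), from world to camera coordinates, as OpenCV has them. Camera axes: x right, y down, z forward; pixel columns grow to the right and rows downward; lengths in m; the calibration is good to about 2 mm. A picture is of the moment at which its call begins. There is no depth.
- bot.finish_job(): hands the job in, once; it reports no verdict.
The state is a dict: "time_s": time; "joint_pos": joint angles; "qd": joint speeds; "joint_torque": joint torques, N m; "tcp_pos": TCP position; "eef_rot": TCP orientation; "wrist_force": force on the tool from outside, world axes, zero at the start; "wrist_torque": the same for the moment, N m; "opening": finger opening in m.
Only numpy, scipy, OpenCV 4.12 (cv2) and the standard library are available. Lean on these libraries where they do the work, as an engineer would, in place of code of your own. Each camera call takes 0.05 s, during which the arm holds its last target.

### The job

The extractor fan's trim knob has worked loose: turn the small knob down in the well of the fan control box clockwise until you feel it come up against its stop, and nip it up about five degrees past that, never more than ten. Then let go of it and press the raised half of the rocker switch fully down so that the fan is on. Go gently with the box and the switch, and leave everything else on the ledge where it is.

Things in the scene. Friction and masses are not known exactly. Their poses are not given: they have to be found in the camera images.
- fan_box: Fixed white plastic fan control box on the ledge, 120 (x) x 230 (y) x 60 mm high; origin at the centre of its underside, z up. In its top: a round well centred at y = -55 mm, and a black rocker switch at y = +60 mm. Never press on the box with more than 25 N.
- well (a point): Centre of the well's mouth, level with the box's top face, on the knob's axis; axes as the box's. The well is 76 mm across and 34 mm deep. The fingers, backs included, must fit inside it beside the knob: a wide open gripper hits the rim.
- knob (a point): Centre of the black knob's grip bar, on its vertical axis: bar 34 mm long (point x), 12 thick (y), 19 high, top 7 below the box's top, foot 26 below; under it a grey skirt 30 across, 5 high. Clockwise from above tightens: about 0.05 N m friction for 0.5 to 1.2 rad, then the stop. The stop's place is unseen and differs each time: only the rise of the turning moment tells.
- bush (a point): Top of the rubber bush hidden under the knob, on its axis, about 22 mm above the ledge. From the stop on, the bush winds up one to one with the knob and is squeezed down 0.14 mm per degree; the moment climbs from 0.1 N m by about 2 N m per rad. Let go, it springs back to about 3 degrees and stays. Right is 0.16 to 1.44 mm down (1 to 10 degrees); more ruins it. Far too little to measure.
- rocker (a joint): Rad. Tilt of the rocker: 0 off, 0.36 fully on; stays as left. Plate 54 mm (box x) by 34 (box y) by 6 thick, pivoted along box y, 10 mm above the box's top. Off, its half at the box's -x side is raised; pressing that half down about 8 mm with 2 to 5 N turns it on. Never press it with more than 35 N.
- press (a point): Point on the rocker's top surface, mid-width, 22 mm from the pivot on the half to be pressed (box -x side); about 77 mm above the ledge when off, 69 when on; moves with the rocker.
- headrest: Bystander, loose (sizes in mm): light ash sauna headrest block, slatted, 240 x 110 x 62; origin at the centre of its underside. Not to be moved.
- bucket: Bystander, loose (sizes in mm): empty open copper-toned bucket, 180 across the rim, 170 high; origin at the centre of its underside. Not to be moved.
- bottle: Bystander, loose (sizes in mm): closed clear glass bottle with a cork stopper, 72 across, 205 high; origin at the centre of its underside. Not to be moved.
- squeegee: Bystander, loose (sizes in mm): small black plastic T-shaped shower squeegee lying flat, 136 x 160 x 16; origin mid-handle. Not to be moved.
- oil: Bystander, loose (sizes in mm): little amber dropper bottle with black cap, 32 across, 67 high; origin at the centre of its underside. Not to be moved.
- dish: Bystander, loose (sizes in mm): small white ceramic bowl, 84 across, 30 high; origin at the centre of its underside. Not to be moved.
- ladle: Bystander, loose (sizes in mm): wooden-handled sauna ladle lying flat, 260 long; origin at the centre of its underside. Not to be moved.

How it is judged:
By the outcome, as a careful person would: the job done as asked, in the order asked, and still so for the second after the job is handed in, with the robot touching nothing.
It also fails if it takes over 69 s, if anything falls off the work surface, if the arm or the gripper's body presses on something with over 40 N, if the wrist force passes 120 N, or if a joint passes its speed limit or range.

## Working session

There is one attempt and no reset: what is moved stays moved. The work goes in short steps, Python scripts to look and compute and a tool call to move; the robot and the scene stay as the last step left them, time stands still between calls to the robot, and variables do not carry over. Pictures are saved under pics/ and viewed, and the job is handed in when it is done.

Besides the shell and the picture viewer there is one more tool, called after "Emit:" as name([rows], argument=value, ...), one row to a line, values as JSON. play_rows: Moves the arm, as the interface text tells. Its arguments: {"type":"object","properties":{"moves":{"type":"array","items":{"type":"object","properties":{"fingers":{"type":"number"},"xyz":{"type":"array","items":{"type":"number"}},"turn":{"type":"number"}}}}},"required":["moves"]}

```bash
ls; mkdir -p pics
python3 - <<'E'
from workcell import bot
import cv2
s=bot.get_state()
for k,v in s.items(): print(k,v)
for n in("side","top"):
    d=bot.get_image(n); cv2.imwrite(f"pics/{n}0.png",d["image"]); print(n,{k:v for k,v in d.items() if k!="image"})
E
```

```text
pics
time_s 0.0
joint_pos [ 1.06738682e+00  1.24513841e-01  1.65167990e+00 -2.15132336e-05
  1.36749437e+00 -8.26149790e-02]
qd [ 2.52427550e-04  1.22341925e-03  2.61472842e-04 -1.27437814e-04
 -5.79311251e-05  6.80800510e-06]
joint_torque [-3.30096018e-04 -4.23607492e+01 -3.65449655e+01 -1.11052489e-04
  6.97142139e-03 -1.32286169e-05]
tcp_pos [0.26543214 0.59306056 0.40344349]
eef_rot [-3.13950260e+00 -1.51930488e-04  2.72080233e+00]
wrist_force [ 0.10167123  0.01905963 -0.34321   ]
wrist_torque [-0.05373942  0.00491963  0.00096454]
opening 0.08574880259296208
side {'fx': 440.32680143652067, 'fy': 440.32680143652067, 'cx': 278.4003309202751, 'cy': 196.6268910335653, 'rvec': array([ 2.12042305, -0.40420489,  0.23194473]), 'tvec': array([-0.51198241,  0.15420947,  1.24373086])}
top {'fx': 420.8248472906538, 'fy': 420.8248472906538, 'cx': 282.524554800802, 'cy': 204.1930912590953, 'rvec': array([ 2.2137957 , -2.17589141,  0.04630178]), 'tvec': array([-0.01261849,  0.52988381,  1.15267374])}
```

View pics/side0.png

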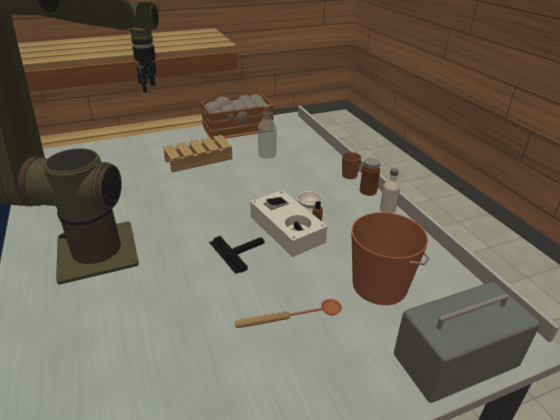

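View pics/top0.png

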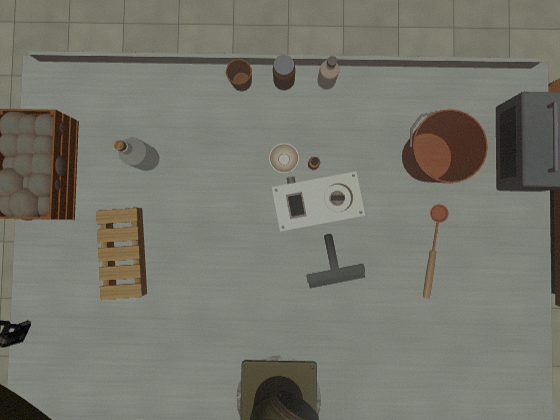

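The top view shows the box at about (319,201), the rocker at (296,205) and the well at (338,198). The side view shows the box at about (288,222). The bystanders are clear of it, except the oil and dish just beyond its far edge. I'll zoom in.

Run:
```python
import cv2
a=cv2.imread("pics/top0.png")[140:250,250:390]; b=cv2.imread("pics/side0.png")[180:260,230:340]
cv2.imwrite("pics/topz.png",cv2.resize(a,None,fx=5.5,fy=5.4,interpolation=cv2.INTER_CUBIC))
cv2.imwrite("pics/sidez.png",cv2.resize(b,None,fx=7,fy=7,interpolation=cv2.INTER_CUBIC))
```

```text
(no output)
```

View pics/topz.png

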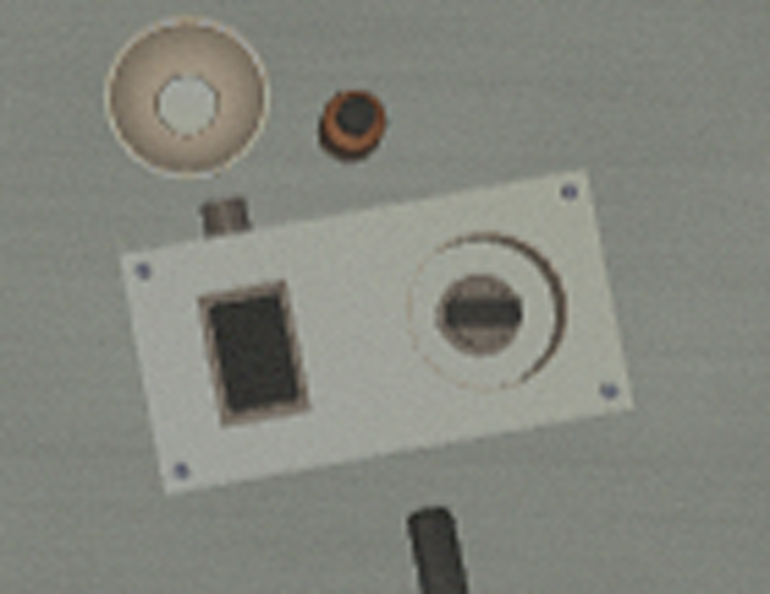

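View pics/sidez.png

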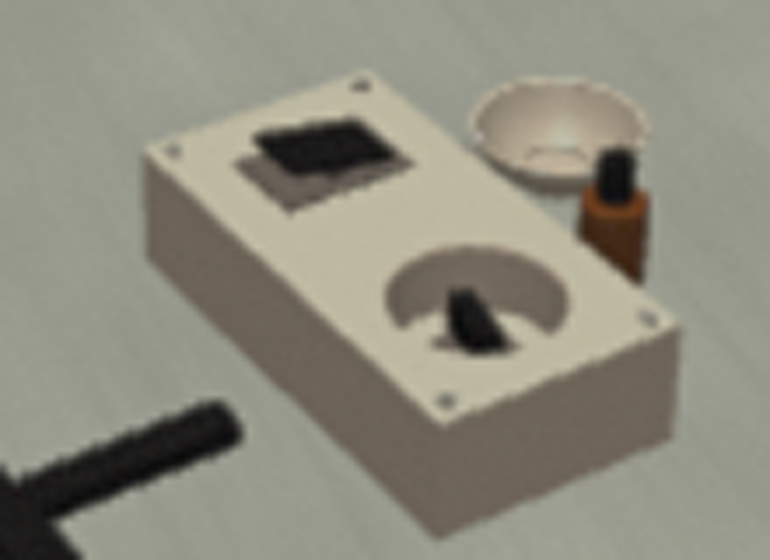

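```bash
cat > h.py <<'E'
import cv2, numpy as np
from workcell import bot
def cal(d):
    K=np.array([[d["fx"],0,d["cx"]],[0,d["fy"],d["cy"]],[0,0,1.]]); R=cv2.Rodrigues(np.array(d["rvec"]))[0]; return K,R,np.array(d["tvec"]).reshape(3)
def ray(d,uv):
    K,R,t=cal(d); v=np.linalg.inv(K)@np.array([uv[0],uv[1],1.]); return -R.T@t, R.T@v
def onz(d,uv,z):
    c,v=ray(d,uv); return c+v*(z-c[2])/v[2]
def tri(d1,p1,d2,p2):
    K1,R1,t1=cal(d1);K2,R2,t2=cal(d2)
    X=cv2.triangulatePoints(K1@np.c_[R1,t1],K2@np.c_[R2,t2],np.array(p1,float).reshape(2,1),np.array(p2,float).reshape(2,1)); return (X[:3]/X[3]).ravel()
E
python3 - <<'E'
from h import *
T=bot.get_image("top");S=bot.get_image("side")
tz=lambda x,y:(250+(x+.5)/5.5-.5,140+(y+.5)/5.4-.5); sz=lambda x,y:(230+(x+.5)/7-.5,180+(y+.5)/7-.5)
# screws & corners: top-zoom, side-zoom
P={"scr_far+y":((143,271),(361,86)),"scr_far-y":((569,191),(648,318)),"scr_near-y":((609,391),(446,400)),"scr_near+y":((181,470),(174,151)),
"c_far+y":((121,255),(366,70)),"c_far-y":((585,170),(681,328)),"c_near-y":((633,408),(442,425)),"c_near+y":((166,494),(142,152))}
for k,(a,b) in P.items(): print(k,tri(T,tz(*a),S,sz(*b)).round(4),onz(T,tz(*a),.06).round(4),onz(S,sz(*b),.06).round(4))
# bar and skirt blobs, top view
g=cv2.cvtColor(T["image"],cv2.COLOR_BGR2GRAY)
G=cv2.resize(g,None,fx=6,fy=6,interpolation=cv2.INTER_CUBIC)
for name,(x0,y0,x1,y1) in {"bar":(325,184,352,210),"rock":(284,190,308,220)}.items():
    for th in (55,70,85):
        m=np.zeros_like(G); m[y0*6:y1*6,x0*6:x1*6]=(G[y0*6:y1*6,x0*6:x1*6]<th)*255
        c=max(cv2.findContours(m,0,2)[0],key=cv2.contourArea)
        r=cv2.minAreaRect(c); box=(cv2.boxPoints(r)+.5)/6-.5
        ctr=np.array([(r[0][0]+.5)/6-.5,(r[0][1]+.5)/6-.5]); z=.053 if name=="bar" else .07
        W=np.array([onz(T,p,z) for p in box]); e=[W[1]-W[0],W[2]-W[1]]; e.sort(key=lambda v:np.linalg.norm(v)); l=e[1]
        print(name,th,ctr.round(2),onz(T,ctr,z).round(4),"len",np.linalg.norm(e[1]).round(4),np.linalg.norm(e[0]).round(4),"ang",np.degrees(np.arctan2(l[1],l[0])).round(1)%180)
print(bot.get_state()["time_s"])
E
```

```text
scr_far+y [0.5662 0.0152 0.0602] [0.5658 0.0154 0.06  ] [0.5667 0.0154 0.06  ]
scr_far-y [ 0.609  -0.1901  0.0606] [ 0.6089 -0.1901  0.06  ] [ 0.6096 -0.1895  0.06  ]
scr_near-y [ 0.5107 -0.2102  0.0611] [ 0.5106 -0.2103  0.06  ] [ 0.5113 -0.209   0.06  ]
scr_near+y [ 0.4689 -0.0049  0.0606] [ 0.4683 -0.0047  0.06  ] [ 0.4698 -0.0043  0.06  ]
c_far+y [0.5735 0.0261 0.0608] [0.5736 0.0262 0.06  ] [0.574  0.0272 0.06  ]
c_far-y [ 0.62   -0.1982  0.0581] [ 0.6194 -0.1978  0.06  ] [ 0.6191 -0.2004  0.06  ]
c_near-y [ 0.5031 -0.2222  0.0597] [ 0.5024 -0.2219  0.06  ] [ 0.5037 -0.2227  0.06  ]
c_near+y [0.4568 0.0022 0.0585] [0.4564 0.0023 0.06  ] [0.4564 0.     0.06  ]
bar 55 [343.02 196.86] [ 0.5505 -0.165   0.053 ] len 0.0085 0.0053 ang 48.0
bar 70 [337.33 197.5 ] [ 0.5485 -0.1499  0.053 ] len 0.0361 0.0147 ang 91.0
bar 85 [337.31 196.99] [ 0.5499 -0.1498  0.053 ] len 0.037 0.0188 ang 91.9
rock 55 [295.72 204.77] [ 0.5264 -0.0385  0.07  ] len 0.0517 0.0327 ang 12.199999999999989
rock 70 [295.75 204.71] [ 0.5265 -0.0386  0.07  ] len 0.0539 0.0347 ang 11.800000000000011
rock 85 [295.8  204.71] [ 0.5265 -0.0388  0.07  ] len 0.0559 0.0369 ang 11.599999999999994
0.2
```

Triangulation puts the box top at z≈0.060, as the text says. The screws are centred at (0.5387,-0.0975) with yaw 11.8°. From that, the well is at (0.5497,-0.151) and the rocker at (0.5265,-0.0388), which agrees with the colour blobs. The bar lies at about 91° in the world, so the jaws should lie along about 1°. I'll hover above the well with the fingers at 2.8 cm.

Emit:
play_rows([
  {"fingers": 2.8, "xyz": [-56.3, -56.3, 10.5], "turn": 65},
  {"fingers": 2.8, "xyz": [-56.3, -56.3, 10.5], "turn": 65},
  {"fingers": 2.8, "xyz": [-56.3, -56.3, 10.5], "turn": 65},
  {"fingers": 2.8, "xyz": [-56.3, -56.3, 10.5], "turn": 65},
  {"fingers": 2.8, "xyz": [-56.3, -56.3, 10.5], "turn": 65},
  {"fingers": 2.8, "xyz": [-56.3, -56.3, 10.5], "turn": 65},
  {"fingers": 2.8, "xyz": [-56.3, -56.3, 10.5], "turn": 65},
  {"fingers": 2.8, "xyz": [-56.3, -56.3, 10.5], "turn": 65},
  {"fingers": 2.8, "xyz": [-56.3, -56.3, 10.5], "turn": 65},
  {"fingers": 2.8, "xyz": [-56.3, -56.3, 10.5], "turn": 65},
  {"fingers": 2.8, "xyz": [-56.3, -56.3, 10.5], "turn": 65},
  {"fingers": 2.8, "xyz": [-56.3, -56.3, 10.5], "turn": 65},
  {"fingers": 2.8, "xyz": [-56.3, -56.3, 10.5], "turn": 65},
  {"fingers": 2.8, "xyz": [-56.3, -56.3, 10.5], "turn": 65},
  {"fingers": 2.8, "xyz": [-56.3, -56.3, 10.5], "turn": 65},
  {"fingers": 2.8, "xyz": [-56.3, -56.3, 10.5], "turn": 65},
  {"fingers": 2.8, "xyz": [-56.3, -56.3, 10.5], "turn": 65},
  {"fingers": 2.8, "xyz": [-56.3, -56.3, 10.5], "turn": 65},
  {"fingers": 2.8, "xyz": [-56.3, -56.3, 10.5], "turn": 65},
  {"fingers": 2.8, "xyz": [-56.3, -56.3, 10.5], "turn": 65},
])

```text
time_s: 2.2
tcp_pos: [0.5492, -0.1493, 0.2999]
eef_rot: [3.142, -0.0, 1.588]
wrist_force: [0.3, 0.5, 0.6]
opening: 0.0278
```

Run:
```python
from h import *
S=bot.get_image("side");T=bot.get_image("top");st=bot.get_state()
print(st["tcp_pos"],st["eef_rot"],st["wrist_force"],st["wrist_torque"])
p=np.array(st["tcp_pos"])
K,R,t=cal(S)
im=S["image"][110:260,220:360].copy()
cv2.imwrite("pics/s1.png",cv2.resize(im,None,fx=4,fy=4,interpolation=cv2.INTER_CUBIC))
for dz in (.155,.16,.173,.186):
    uv=cv2.projectPoints((p-[0,0,dz]).reshape(1,3),S["rvec"],S["tvec"],K,None)[0].ravel(); print(dz,uv.round(1),((uv-[220,110])*4).round(0))
cv2.imwrite("pics/t1.png",cv2.resize(T["image"][110:260,220:420],None,fx=4,fy=4,interpolation=cv2.INTER_CUBIC))
```

```text
[ 0.54925293 -0.14932999  0.30005632] [3.14113669e+00 6.95882444e-05 1.58810937e+00] [0.39720512 0.07409812 0.07110019] [-0.01234386 -0.01639482  0.02171512]
0.155 [298.1 197. ] [312. 348.]
0.16 [298.  198.5] [312. 354.]
0.173 [297.9 202.4] [312. 370.]
0.186 [297.7 206.3] [311. 385.]
```

View pics/s1.png

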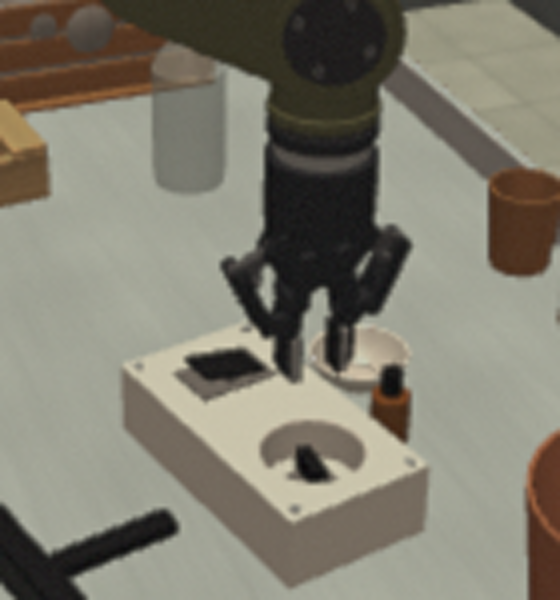

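Fingertips sit at zoom (290,380) and (338,370). That fits about 173–177 mm ahead of the TCP, and the jaws are lined up with the bar. Descending straight in, with a 1.5 mm correction.

Emit:
play_rows([
  {"fingers": 2.8, "xyz": [-0.12, 0.05, 2.5], "turn": 0},
  {"fingers": 2.8, "xyz": [-0.12, 0.05, 5], "turn": 0},
  {"fingers": 2.8, "xyz": [-0.12, 0.05, 6.5], "turn": 0},
  {"fingers": 2.8, "xyz": [-0.12, 0.05, 7.2], "turn": 0},
  {"fingers": 2.8, "xyz": [-0.12, 0.05, 7.7], "turn": 0},
  {"fingers": 2.8, "xyz": [-0.12, 0.05, 8.2], "turn": 0},
  {"fingers": 2.8, "xyz": [-0.12, 0.05, 8.2], "turn": 0},
])

```text
time_s: 3.0
tcp_pos: [0.5501, -0.1518, 0.2178]
eef_rot: [3.141, 0.0, 1.586]
wrist_force: [0.5, 1.0, -0.2]
opening: 0.0279
```

Run:
```python
from h import *
S=bot.get_image("side");T=bot.get_image("top")
cv2.imwrite("pics/s2.png",cv2.resize(S["image"][160:270,220:360],None,fx=5,fy=5,interpolation=cv2.INTER_CUBIC))
st=bot.get_state();print(st["tcp_pos"],st["wrist_force"],st["wrist_torque"])
```

```text
[ 0.55027083 -0.15191517  0.21842608] [-0.13055944 -0.07586584 -0.11605911] [-0.07597617 -0.02236668  0.01874752]
```

View pics/s2.png

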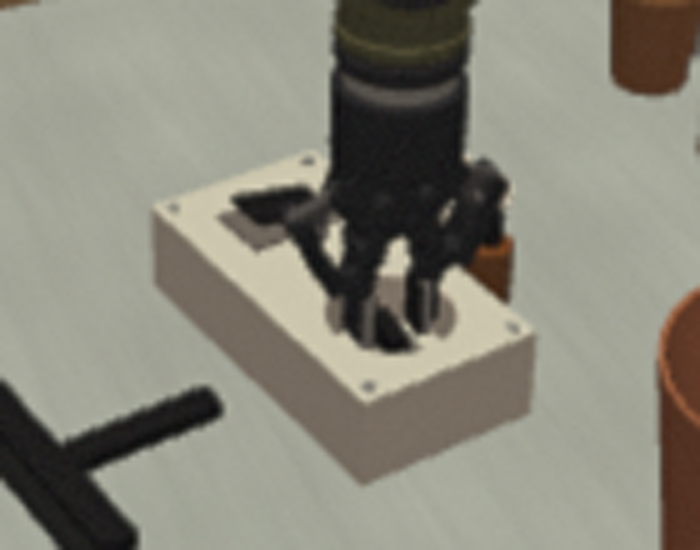

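The fingers straddle the bar inside the well, with no force showing. I'll go 4 mm lower and close.

Emit:
play_rows([
  {"fingers": 2.8, "xyz": [0.05, -0.03, 0.2], "turn": 0},
  {"fingers": 2.8, "xyz": [0.05, -0.03, 0.4], "turn": 0},
  {"fingers": 2.0, "xyz": [0.05, -0.03, 0.4], "turn": 0},
  {"fingers": 1.4, "xyz": [0.05, -0.03, 0.4], "turn": 0},
  {"fingers": 0.8, "xyz": [0.05, -0.03, 0.4], "turn": 0},
  {"fingers": 0.8, "xyz": [0.05, -0.03, 0.4], "turn": 0},
  {"fingers": 0.8, "xyz": [0.05, -0.03, 0.4], "turn": 0},
])

```text
time_s: 3.8
tcp_pos: [0.5503, -0.1513, 0.2141]
eef_rot: [3.139, 0.0, 1.586]
wrist_force: [5.0, 0.7, -2.8]
opening: 0.0099
```

```bash
cat > rd.py <<'E'
from h import *
F=[];M=[];Y=[];J=[]
for i in range(6):
    bot.get_image("top"); s=bot.get_state(); F.append(s["wrist_force"]);M.append(s["wrist_torque"]);Y.append(s["eef_rot"][2]);J.append(s["joint_torque"][5])
print(s["time_s"],"tcp",np.round(s["tcp_pos"],4),"yaw",np.degrees(np.mean(Y)).round(2),"open",round(s["opening"],4))
print("F",np.mean(F,0).round(2),"M",np.mean(M,0).round(3),"sd",np.std(M,0)[2].round(3),"j6",np.mean(J).round(4))
E
python3 rd.py
```

```text
4.1 tcp [ 0.5503 -0.1513  0.2141] yaw 90.89 open 0.0102
F [ 5.39  0.78 -2.45] M [ 0.102 -0.846  0.025] sd 0.021 j6 0.0342
```

Emit:
play_rows([
  {"fingers": 0.5, "xyz": [0, 0.05, 0], "turn": 0},
  {"fingers": 0.5, "xyz": [0, 0.05, 0], "turn": 0},
  {"fingers": 0.5, "xyz": [0, 0.05, 0], "turn": 3},
  {"fingers": 0.5, "xyz": [0, 0.05, 0], "turn": 6},
  {"fingers": 0.5, "xyz": [0, 0.05, 0], "turn": 6},
])

```text
time_s: 4.6
tcp_pos: [0.5504, -0.1513, 0.2141]
eef_rot: [3.14, 0.0, 1.481]
wrist_force: [3.8, 0.7, -0.6]
opening: 0.0103
```

```bash
python3 rd.py
```

```text
4.9 tcp [ 0.5504 -0.1513  0.2141] yaw 84.93 open 0.01
F [4.57 0.98 0.2 ] M [ 0.148 -0.787 -0.014] sd 0.022 j6 -0.0162
```

Emit:
play_rows([
  {"fingers": 0.5, "xyz": [0, 0.03, 0], "turn": 3},
  {"fingers": 0.5, "xyz": [0, 0.03, 0], "turn": 6},
  {"fingers": 0.5, "xyz": [0, 0.03, 0], "turn": 9},
])

```text
time_s: 5.2
tcp_pos: [0.5506, -0.1513, 0.2141]
eef_rot: [3.142, 0.0, 1.323]
wrist_force: [4.1, 1.6, 2.3]
opening: 0.0102
```

```bash
python3 - <<'E'
from h import *
s=bot.get_state(); print(s["wrist_torque"],s["joint_torque"][5],s["eef_rot"][2])
S=bot.get_image("side")
cv2.imwrite("pics/s3.png",cv2.resize(S["image"][200:255,260:340],None,fx=9,fy=9,interpolation=cv2.INTER_CUBIC))
E
python3 rd.py
```

```text
[ 0.16076517 -0.54552589  0.03808378] -0.3808028530329466 1.3231475627846814
5.55 tcp [ 0.5506 -0.1513  0.214 ] yaw 75.94 open 0.01
F [3.67 1.39 2.53] M [ 0.215 -0.496 -0.02 ] sd 0.04 j6 0.023
```

View pics/s3.png

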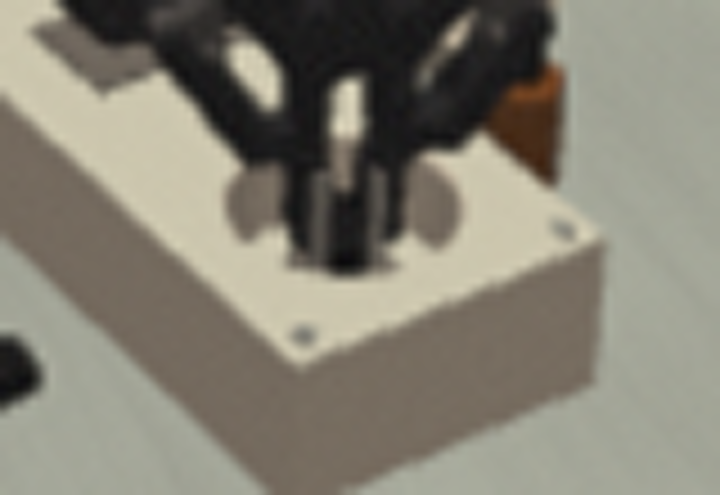

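The bar is held between the pads and turning. 15° is done and the moment is still about zero. The stop can't come before 28°, so I'll go on to about 26°.

Emit:
play_rows([
  {"fingers": 0.5, "xyz": [0, 0, 0], "turn": 3},
  {"fingers": 0.5, "xyz": [0, 0, 0], "turn": 6},
  {"fingers": 0.5, "xyz": [0, 0, 0], "turn": 9},
  {"fingers": 0.5, "xyz": [0, 0, 0], "turn": 11},
])

```text
time_s: 5.95
tcp_pos: [0.5505, -0.1513, 0.214]
eef_rot: [-3.142, -0.0, 1.132]
wrist_force: [2.8, 1.6, 3.3]
opening: 0.0103
```

```bash
python3 rd.py
```

```text
6.25 tcp [ 0.5505 -0.1513  0.214 ] yaw 64.91 open 0.0102
F [1.73 1.81 4.24] M [ 0.343 -0.361 -0.033] sd 0.027 j6 0.0132
```

Emit:
play_rows([
  {"fingers": 0.5, "xyz": [0, 0, 0], "turn": 1.5},
  {"fingers": 0.5, "xyz": [0, 0, 0], "turn": 2.5},
])

```text
time_s: 6.45
tcp_pos: [0.5505, -0.1513, 0.214]
eef_rot: [-3.142, -0.0, 1.089]
wrist_force: [2.5, 3.0, 5.8]
opening: 0.0104
```

```bash
python3 rd.py
```

```text
6.75 tcp [ 0.5505 -0.1513  0.214 ] yaw 62.4 open 0.0103
F [2.1  1.92 5.28] M [ 0.385 -0.269 -0.045] sd 0.028 j6 -0.0217
```

Emit:
play_rows([
  {"fingers": 0.5, "xyz": [0, 0, 0], "turn": 1},
  {"fingers": 0.5, "xyz": [0, 0, 0], "turn": 2},
])

```text
time_s: 6.95
tcp_pos: [0.5505, -0.1513, 0.214]
eef_rot: [-3.142, -0.0, 1.054]
wrist_force: [3.2, 1.3, 5.5]
opening: 0.0102
```

```bash
python3 rd.py
```

```text
7.25 tcp [ 0.5505 -0.1513  0.214 ] yaw 60.4 open 0.0101
F [1.79 2.16 5.35] M [ 0.397 -0.281 -0.046] sd 0.011 j6 -0.0227
```

Emit:
play_rows([
  {"fingers": 0.5, "xyz": [0, 0, 0], "turn": 1},
  {"fingers": 0.5, "xyz": [0, 0, 0], "turn": 2},
])

```text
time_s: 7.45
tcp_pos: [0.5505, -0.1513, 0.214]
eef_rot: [-3.141, 0.0, 1.019]
wrist_force: [3.2, 3.0, 5.8]
opening: 0.0099
```

```bash
python3 rd.py
```

```text
7.75 tcp [ 0.5505 -0.1513  0.214 ] yaw 58.4 open 0.0102
F [2.12 1.97 5.37] M [ 0.377 -0.257 -0.048] sd 0.009 j6 -0.0227
```

The moment has settled at about -0.047, which matches the 0.05 N m friction, so the sign is negative for tightening. Continuing in 2° steps.

Emit:
play_rows([
  {"fingers": 0.5, "xyz": [0, 0, 0], "turn": 1},
  {"fingers": 0.5, "xyz": [0, 0, 0], "turn": 2},
])

```text
time_s: 7.95
tcp_pos: [0.5505, -0.1513, 0.214]
eef_rot: [-3.141, -0.0, 0.984]
wrist_force: [2.2, 2.1, 4.7]
opening: 0.0101
```

```bash
python3 rd.py
```

```text
8.25 tcp [ 0.5505 -0.1513  0.214 ] yaw 56.4 open 0.0102
F [2.04 1.95 5.15] M [ 0.403 -0.26  -0.065] sd 0.032 j6 -0.0226
```

Emit:
play_rows([
  {"fingers": 0.5, "xyz": [0, 0, 0], "turn": 1},
  {"fingers": 0.5, "xyz": [0, 0, 0], "turn": 2},
])

```text
time_s: 8.45
tcp_pos: [0.5505, -0.1513, 0.214]
eef_rot: [-3.141, -0.0, 0.949]
wrist_force: [0.8, 1.9, 5.4]
opening: 0.0101
```

```bash
python3 rd.py
```

```text
8.75 tcp [ 0.5505 -0.1513  0.214 ] yaw 54.41 open 0.0101
F [1.82 2.21 5.17] M [ 0.404 -0.253 -0.03 ] sd 0.038 j6 -0.0225
```

Emit:
play_rows([
  {"fingers": 0.5, "xyz": [0, 0, 0], "turn": 1},
  {"fingers": 0.5, "xyz": [0, 0, 0], "turn": 2},
])

```text
time_s: 8.95
tcp_pos: [0.5505, -0.1512, 0.214]
eef_rot: [-3.141, -0.0, 0.914]
wrist_force: [1.9, 2.6, 5.0]
opening: 0.0104
```

```bash
python3 rd.py
```

```text
9.25 tcp [ 0.5505 -0.1513  0.214 ] yaw 52.4 open 0.0101
F [1.85 2.26 5.75] M [ 0.397 -0.255 -0.018] sd 0.025 j6 -0.0224
```

Emit:
play_rows([
  {"fingers": 0.5, "xyz": [0, 0, 0], "turn": 1},
  {"fingers": 0.5, "xyz": [0, 0, 0], "turn": 2},
])

```text
time_s: 9.45
tcp_pos: [0.5505, -0.1512, 0.214]
eef_rot: [-3.141, -0.0, 0.88]
wrist_force: [1.8, 2.3, 6.2]
opening: 0.0102
```

```bash
python3 rd.py
```

```text
9.75 tcp [ 0.5505 -0.1512  0.214 ] yaw 50.4 open 0.01
F [1.89 2.23 5.44] M [ 0.421 -0.246 -0.063] sd 0.032 j6 -0.0224
```

Emit:
play_rows([
  {"fingers": 0.5, "xyz": [0, 0, 0], "turn": 1},
  {"fingers": 0.5, "xyz": [0, 0, 0], "turn": 2},
])

```text
time_s: 9.95
tcp_pos: [0.5505, -0.1512, 0.214]
eef_rot: [-3.141, 0.0, 0.845]
wrist_force: [1.5, 2.6, 5.1]
opening: 0.0102
```

```bash
python3 rd.py
```

```text
10.25 tcp [ 0.5505 -0.1512  0.214 ] yaw 48.4 open 0.0103
F [2.   2.2  5.53] M [ 0.411 -0.254 -0.038] sd 0.039 j6 -0.0223
```

Emit:
play_rows([
  {"fingers": 0.5, "xyz": [0, 0, 0], "turn": 1},
  {"fingers": 0.5, "xyz": [0, 0, 0], "turn": 2},
])

```text
time_s: 10.45
tcp_pos: [0.5505, -0.1512, 0.214]
eef_rot: [-3.141, -0.0, 0.81]
wrist_force: [1.8, 1.9, 5.5]
opening: 0.0102
```

```bash
python3 rd.py
```

```text
10.75 tcp [ 0.5505 -0.1512  0.214 ] yaw 46.4 open 0.0102
F [1.58 2.45 5.69] M [ 0.449 -0.233 -0.051] sd 0.036 j6 -0.0222
```

Run:
```python
from h import *
S=bot.get_image("side")
cv2.imwrite("pics/s4.png",cv2.resize(S["image"][200:255,260:340],None,fx=9,fy=9,interpolation=cv2.INTER_CUBIC))
```

```text
(no output)
```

View pics/s4.png

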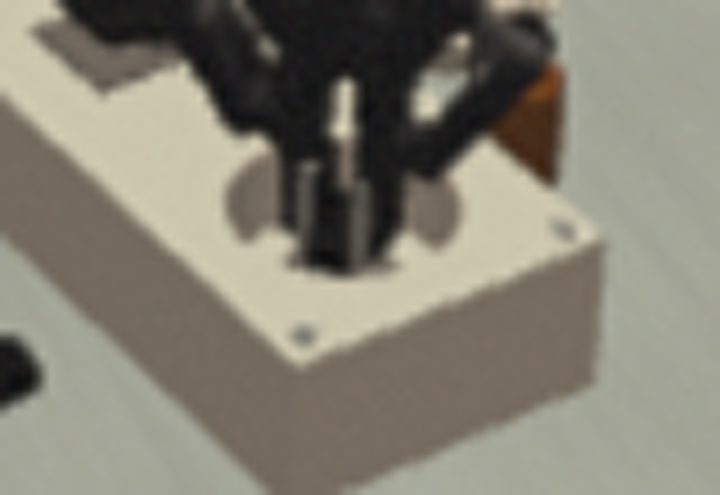

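Emit:
play_rows([
  {"fingers": 0.5, "xyz": [0, 0, 0], "turn": 1},
  {"fingers": 0.5, "xyz": [0, 0, 0], "turn": 2},
])

```text
time_s: 11.0
tcp_pos: [0.5505, -0.1512, 0.214]
eef_rot: [-3.141, -0.0, 0.775]
wrist_force: [2.2, 2.8, 5.7]
opening: 0.0102
```

```bash
python3 rd.py
```

```text
11.3 tcp [ 0.5504 -0.1512  0.214 ] yaw 44.4 open 0.0102
F [1.67 2.34 5.81] M [ 0.474 -0.257 -0.032] sd 0.038 j6 -0.0221
```

The bar is still squarely between the pads and has turned with the gripper (46.5° so far). No rise yet.

Emit:
play_rows([
  {"fingers": 0.5, "xyz": [0, 0, 0], "turn": 1},
  {"fingers": 0.5, "xyz": [0, 0, 0], "turn": 2},
])

```text
time_s: 11.5
tcp_pos: [0.5504, -0.1512, 0.214]
eef_rot: [-3.141, 0.0, 0.74]
wrist_force: [1.4, 2.4, 5.2]
opening: 0.0104
```

```bash
python3 rd.py
```

```text
11.8 tcp [ 0.5504 -0.1512  0.214 ] yaw 42.4 open 0.0102
F [1.67 2.51 5.79] M [ 0.469 -0.23  -0.026] sd 0.029 j6 -0.022
```

Emit:
play_rows([
  {"fingers": 0.5, "xyz": [0, 0, 0], "turn": 1},
  {"fingers": 0.5, "xyz": [0, 0, 0], "turn": 2},
])

```text
time_s: 12.0
tcp_pos: [0.5504, -0.1512, 0.214]
eef_rot: [-3.141, 0.0, 0.705]
wrist_force: [1.3, 2.0, 5.0]
opening: 0.01
```

```bash
python3 rd.py
```

```text
12.3 tcp [ 0.5504 -0.1512  0.214 ] yaw 40.4 open 0.0102
F [1.86 2.44 5.86] M [ 0.495 -0.207 -0.029] sd 0.022 j6 -0.0219
```

Emit:
play_rows([
  {"fingers": 0.5, "xyz": [0, 0, 0], "turn": 1},
  {"fingers": 0.5, "xyz": [0, 0, 0], "turn": 2},
])

```text
time_s: 12.5
tcp_pos: [0.5504, -0.1512, 0.214]
eef_rot: [-3.141, 0.0, 0.67]
wrist_force: [0.6, 2.6, 5.7]
opening: 0.0106
```

```bash
python3 rd.py
```

```text
12.8 tcp [ 0.5505 -0.1512  0.214 ] yaw 38.4 open 0.01
F [1.32 2.59 5.63] M [ 0.506 -0.226 -0.045] sd 0.033 j6 -0.0218
```

Emit:
play_rows([
  {"fingers": 0.5, "xyz": [0, 0, 0], "turn": 1},
  {"fingers": 0.5, "xyz": [0, 0, 0], "turn": 2},
])

```text
time_s: 13.0
tcp_pos: [0.5505, -0.1512, 0.214]
eef_rot: [-3.141, 0.0, 0.635]
wrist_force: [1.7, 2.3, 5.1]
opening: 0.0102
```

```bash
python3 rd.py
```

```text
13.3 tcp [ 0.5504 -0.1512  0.214 ] yaw 36.4 open 0.0106
F [1.92 2.46 5.96] M [ 0.488 -0.198 -0.061] sd 0.012 j6 -0.0217
```

Emit:
play_rows([
  {"fingers": 0.5, "xyz": [0, 0, 0], "turn": 1},
  {"fingers": 0.5, "xyz": [0, 0, 0], "turn": 2},
])

```text
time_s: 13.5
tcp_pos: [0.5504, -0.1512, 0.214]
eef_rot: [-3.141, 0.0, 0.6]
wrist_force: [1.2, 2.5, 5.9]
opening: 0.0102
```

```bash
python3 rd.py
```

```text
13.8 tcp [ 0.5505 -0.1512  0.214 ] yaw 34.4 open 0.0105
F [1.48 2.34 6.16] M [ 0.513 -0.232 -0.025] sd 0.01 j6 -0.0217
```

Emit:
play_rows([
  {"fingers": 0.5, "xyz": [0, 0, 0], "turn": 1},
  {"fingers": 0.5, "xyz": [0, 0, 0], "turn": 2},
])

```text
time_s: 14.0
tcp_pos: [0.5505, -0.1512, 0.214]
eef_rot: [-3.141, 0.0, 0.565]
wrist_force: [1.7, 3.0, 6.0]
opening: 0.0106
```

```bash
python3 rd.py
```

```text
14.3 tcp [ 0.5504 -0.1511  0.214 ] yaw 32.42 open 0.0102
F [1.7  2.66 5.89] M [ 0.542 -0.213  0.039] sd 0.036 j6 0.0546
```

The first rise shows: Mz went from about -0.04 to +0.04 and j6 from -0.022 to +0.055. 1° steps now, checking the slope against the expected 0.035 N m per degree.

Emit:
play_rows([
  {"fingers": 0.5, "xyz": [0, 0, 0], "turn": 0.5},
  {"fingers": 0.5, "xyz": [0, 0, 0], "turn": 1},
])

```text
time_s: 14.5
tcp_pos: [0.5504, -0.1511, 0.214]
eef_rot: [-3.141, 0.0, 0.549]
wrist_force: [1.3, 2.8, 5.7]
opening: 0.0105
```

```bash
python3 rd.py;python3 rd.py
```

```text
14.8 tcp [ 0.5504 -0.1511  0.214 ] yaw 31.43 open 0.0103
F [1.22 2.62 6.23] M [ 0.537 -0.21   0.057] sd 0.034 j6 0.0779
15.1 tcp [ 0.5504 -0.1512  0.214 ] yaw 31.43 open 0.0101
F [1.53 2.14 5.83] M [ 0.537 -0.228  0.079] sd 0.022 j6 0.0667
```

Emit:
play_rows([
  {"fingers": 0.5, "xyz": [0, 0, 0], "turn": 0.5},
  {"fingers": 0.5, "xyz": [0, 0, 0], "turn": 1},
])

```text
time_s: 15.3
tcp_pos: [0.5504, -0.1511, 0.214]
eef_rot: [-3.141, 0.0, 0.531]
wrist_force: [1.5, 2.9, 6.5]
opening: 0.0105
```

```bash
python3 rd.py;python3 rd.py
```

```text
15.6 tcp [ 0.5504 -0.1511  0.214 ] yaw 30.44 open 0.0099
F [1.11 2.74 6.1 ] M [ 0.56  -0.203  0.11 ] sd 0.027 j6 0.1095
15.9 tcp [ 0.5504 -0.1511  0.214 ] yaw 30.45 open 0.01
F [1.54 3.   5.75] M [ 0.54  -0.218  0.097] sd 0.022 j6 0.0982
```

The slope of about 0.032 N m per degree confirms the stop. It lies between yaw 34.4° and 32.4°, so the knob is now 2 to 4° past it. Adding about 2.3° more.

Emit:
play_rows([
  {"fingers": 0.5, "xyz": [0, 0, 0], "turn": 0.6},
  {"fingers": 0.5, "xyz": [0, 0, 0], "turn": 1.2},
])

```text
time_s: 16.1
tcp_pos: [0.5504, -0.1511, 0.214]
eef_rot: [-3.141, 0.0, 0.51]
wrist_force: [1.5, 2.5, 5.7]
opening: 0.0099
```

```bash
python3 rd.py;python3 rd.py
```

```text
16.4 tcp [ 0.5504 -0.1511  0.214 ] yaw 29.24 open 0.0105
F [1.66 2.96 5.97] M [ 0.563 -0.206  0.127] sd 0.02 j6 0.1452
16.7 tcp [ 0.5504 -0.1511  0.214 ] yaw 29.25 open 0.01
F [1.17 3.01 5.92] M [ 0.562 -0.205  0.12 ] sd 0.026 j6 0.1313
```

Emit:
play_rows([
  {"fingers": 0.5, "xyz": [0, 0, 0], "turn": 0.6},
  {"fingers": 0.5, "xyz": [0, 0, 0], "turn": 1.1},
])

```text
time_s: 16.9
tcp_pos: [0.5504, -0.1511, 0.214]
eef_rot: [-3.141, 0.0, 0.491]
wrist_force: [0.9, 1.9, 5.6]
opening: 0.0104
```

```bash
python3 rd.py;python3 rd.py
```

```text
17.2 tcp [ 0.5504 -0.1511  0.214 ] yaw 28.15 open 0.0099
F [1.54 2.83 6.13] M [ 0.572 -0.216  0.131] sd 0.018 j6 0.1815
17.5 tcp [ 0.5504 -0.1511  0.214 ] yaw 28.16 open 0.0102
F [1.33 3.11 5.78] M [ 0.579 -0.209  0.161] sd 0.03 j6 0.17
```

That should be about 5° past the stop (bounds 4.3–6.2°). Now I'll let go and rise.

Emit:
play_rows([
  {"fingers": 1.6, "xyz": [0, 0, 0], "turn": 0},
  {"fingers": 2.2, "xyz": [0, 0, 0], "turn": 0},
  {"fingers": 2.8, "xyz": [0, 0, 0], "turn": 0},
  {"fingers": 2.8, "xyz": [0, 0, 0], "turn": 0},
  {"fingers": 2.8, "xyz": [0, 0, 0], "turn": 0},
  {"fingers": 2.8, "xyz": [0, 0, -1], "turn": 0},
  {"fingers": 2.8, "xyz": [0, 0, -3], "turn": 0},
  {"fingers": 2.8, "xyz": [0, 0, -6], "turn": 0},
  {"fingers": 2.8, "xyz": [0, 0, -9], "turn": 0},
  {"fingers": 2.8, "xyz": [0, 0, -10], "turn": 0},
  {"fingers": 2.8, "xyz": [0, 0, -10], "turn": 0},
])

```text
time_s: 18.6
tcp_pos: [0.5511, -0.1515, 0.3163]
eef_rot: [3.138, -0.003, 0.49]
wrist_force: [-0.1, -0.7, -0.1]
opening: 0.028
```

```bash
python3 rd.py
python3 - <<'E'
from h import *
S=bot.get_image("side")
cv2.imwrite("pics/s5.png",cv2.resize(S["image"][150:270,220:360],None,fx=5,fy=5,interpolation=cv2.INTER_CUBIC))
E
```

```text
18.9 tcp [ 0.55   -0.1512  0.3118] yaw 28.09 open 0.028
F [-0.11  0.41 -0.03] M [-0.013  0.002  0.005] sd 0.034 j6 -0.0001
```

View pics/s5.png

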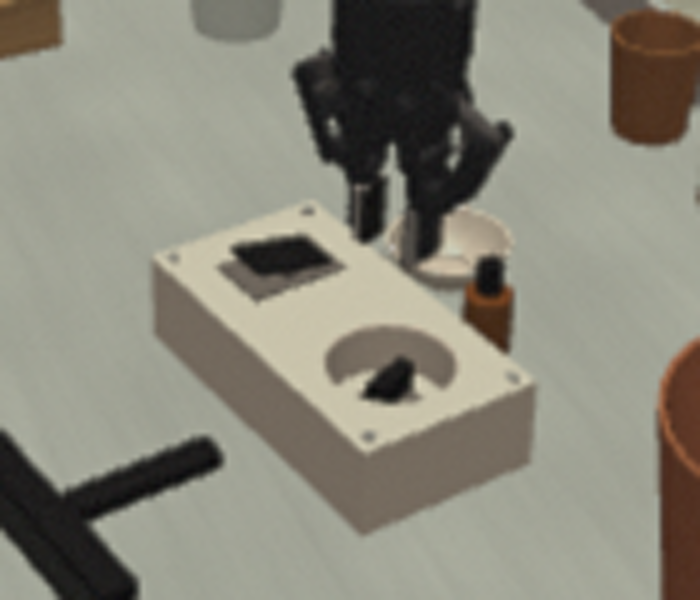

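Knob released. The rocker is still off, with its raised half at (250,250). Next I'll move over the press point with the fingers shut and check the bar's resting angle.

Emit:
play_rows([
  {"fingers": 2.8, "xyz": [0.88, -11.7, 0], "turn": 16.3},
  {"fingers": 0, "xyz": [0.88, -11.7, 0], "turn": 16.3},
  {"fingers": 0, "xyz": [0.88, -11.7, 0], "turn": 16.3},
  {"fingers": 0, "xyz": [0.88, -11.7, 0], "turn": 16.3},
  {"fingers": 0, "xyz": [0.88, -11.7, 0], "turn": 16.3},
  {"fingers": 0, "xyz": [0.88, -11.7, 0], "turn": 16.3},
  {"fingers": 0, "xyz": [0.88, -11.7, 0], "turn": 16.3},
  {"fingers": 0, "xyz": [0.88, -11.7, 0], "turn": 16.3},
])

```text
time_s: 19.75
tcp_pos: [0.5035, -0.0447, 0.3137]
eef_rot: [3.142, 0.0, 0.205]
wrist_force: [0.5, -0.6, -0.7]
opening: -0.0002
```

```bash
python3 rd.py
python3 - <<'E'
from h import *
T=bot.get_image("top");S=bot.get_image("side")
a=cv2.resize(T["image"][140:250,250:390],None,fx=5,fy=5,interpolation=cv2.INTER_CUBIC)
cv2.imwrite("pics/t6.png",a)
cv2.imwrite("pics/s6.png",cv2.resize(S["image"][150:270,220:360],None,fx=5,fy=5,interpolation=cv2.INTER_CUBIC))
g=np.mean([cv2.cvtColor(bot.get_image("top")["image"],cv2.COLOR_BGR2GRAY).astype(np.float32) for _ in range(6)],0)
G=cv2.resize(g,None,fx=6,fy=6,interpolation=cv2.INTER_CUBIC)
x0,y0,x1,y1=325,184,352,210
for th in (62,66,70,75,80):
    m=np.zeros(G.shape,np.uint8); m[y0*6:y1*6,x0*6:x1*6]=(G[y0*6:y1*6,x0*6:x1*6]<th)*255
    cs=[c for c in cv2.findContours(m,0,2)[0]]
    c=max(cs,key=cv2.contourArea)
    P=(c.reshape(-1,2)+.5)/6-.5; W=np.array([onz(T,p,.053)[:2] for p in P]).astype(np.float32)
    r=cv2.minAreaRect(W); b=cv2.boxPoints(r); e=sorted([b[1]-b[0],b[2]-b[1]],key=np.linalg.norm); l=e[1]
    mm=cv2.moments(c); th2=.5*np.arctan2(2*mm["mu11"],mm["mu20"]-mm["mu02"])
    d=np.array([np.cos(th2),np.sin(th2)]); c0=np.array([mm["m10"],mm["m01"]])/mm["m00"]/6
    w=onz(T,c0+4*d,.053)-onz(T,c0-4*d,.053)
    print(th,np.array(r[0]).round(4),np.linalg.norm(e,axis=1).round(4),"rect ang",np.degrees(np.arctan2(l[1],l[0]))%180,"moment ang",np.degrees(np.arctan2(w[1],w[0]))%180)
E
```

```text
20.05 tcp [ 0.5032 -0.0441  0.3137] yaw 11.76 open -0.0
F [-0.03  0.05  0.06] M [-0.001  0.007 -0.013] sd 0.018 j6 -0.0014
62 [ 0.5408 -0.1402] [0.0435 0.0485] rect ang 11.198463 moment ang 173.6920736950919
66 [ 0.5406 -0.1398] [0.0454 0.0485] rect ang 9.483168 moment ang 170.25203220670488
70 [ 0.5412 -0.1392] [0.0468 0.0495] rect ang 0.98637694 moment ang 93.2919290527089
75 [ 0.5415 -0.1394] [0.0473 0.05  ] rect ang 0.98638994 moment ang 162.9228044773115
80 [ 0.5415 -0.1396] [0.0477 0.05  ] rect ang 0.98635346 moment ang 158.90409732078228
```

View pics/t6.png

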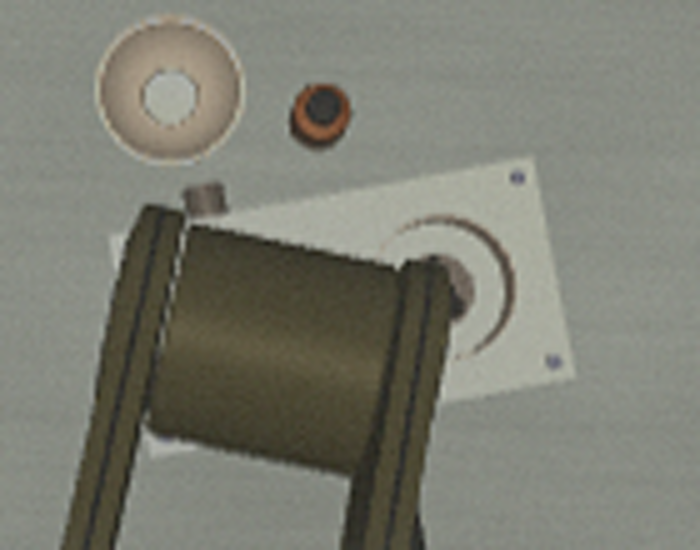

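View pics/s6.png

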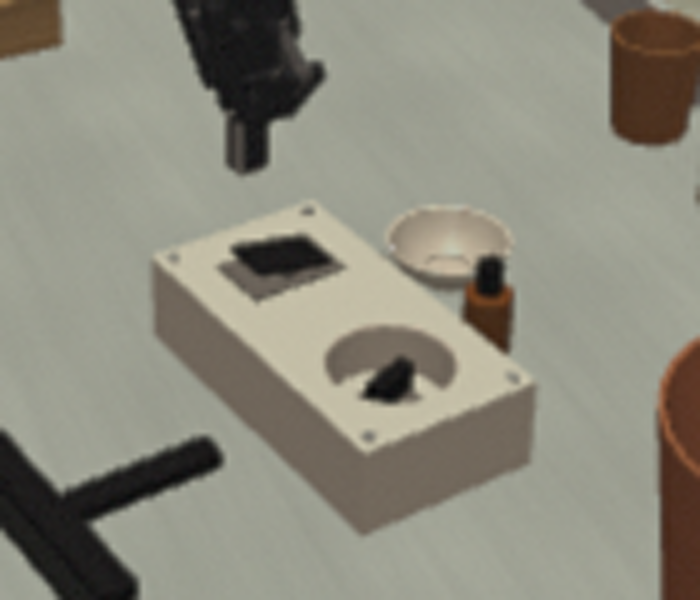

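The forearm covers the knob in the top view, so I'll step 15 cm to the left for a clear look.

Emit:
play_rows([
  {"fingers": 0, "xyz": [-5, -15, 0], "turn": 0},
  {"fingers": 0, "xyz": [-5, -15, 0], "turn": 0},
  {"fingers": 0, "xyz": [-5, -15, 0], "turn": 0},
  {"fingers": 0, "xyz": [-5, -15, 0], "turn": 0},
  {"fingers": 0, "xyz": [-5, -15, 0], "turn": 0},
])

```text
time_s: 20.95
tcp_pos: [0.4229, 0.0938, 0.3138]
eef_rot: [3.141, -0.001, 0.209]
wrist_force: [1.0, -1.3, 0.3]
opening: 0.0001
```

```bash
cat > ka.py <<'E'
from h import *
T=bot.get_image("top")
g=np.mean([cv2.cvtColor(bot.get_image("top")["image"],cv2.COLOR_BGR2GRAY).astype(np.float32) for _ in range(6)],0)
cv2.imwrite("pics/t7.png",cv2.resize(g[175:220,280:370],None,fx=8,fy=8,interpolation=cv2.INTER_CUBIC))
T0=cv2.cvtColor(cv2.imread("pics/top0.png"),cv2.COLOR_BGR2GRAY).astype(np.float32)
for nm,g in(("start",T0),("now",g)):
  G=cv2.resize(g,None,fx=6,fy=6,interpolation=cv2.INTER_CUBIC)
  x0,y0,x1,y1=329,188,347,206
  for th in (62,66,70,75,80):
    m=np.zeros(G.shape,np.uint8); m[y0*6:y1*6,x0*6:x1*6]=(G[y0*6:y1*6,x0*6:x1*6]<th)*255
    c=max(cv2.findContours(m,0,2)[0],key=cv2.contourArea)
    P=(c.reshape(-1,2)+.5)/6-.5; W=np.array([onz(T,p,.053)[:2] for p in P]).astype(np.float32)
    r=cv2.minAreaRect(W); b=cv2.boxPoints(r); e=sorted([b[1]-b[0],b[2]-b[1]],key=np.linalg.norm); l=e[1]
    mm=cv2.moments(c); th2=.5*np.arctan2(2*mm["mu11"],mm["mu20"]-mm["mu02"])
    d=np.array([np.cos(th2),np.sin(th2)]); c0=np.array([mm["m10"],mm["m01"]])/mm["m00"]/6
    w=onz(T,c0+4*d,.053)-onz(T,c0-4*d,.053)
    print(nm,th,np.array(r[0]).round(4),np.linalg.norm(e,axis=1).round(4),"rect",(np.degrees(np.arctan2(l[1],l[0]))%180).round(1),"mom",(np.degrees(np.arctan2(w[1],w[0]))%180).round(1))
print(bot.get_state()["time_s"])
E
python3 ka.py
```

```text
start 62 [ 0.5488 -0.1501] [0.0125 0.0356] rect 91.0 mom 91.6
start 66 [ 0.5488 -0.1501] [0.0134 0.0356] rect 91.0 mom 91.3
start 70 [ 0.549  -0.1499] [0.0143 0.036 ] rect 91.9 mom 91.3
start 75 [ 0.5494 -0.1498] [0.0161 0.0362] rect 91.9 mom 91.8
start 80 [ 0.5495 -0.1497] [0.0175 0.037 ] rect 92.8 mom 92.1
now 62 [ 0.5492 -0.15  ] [0.0137 0.0332] rect 29.3 mom 30.1
now 66 [ 0.549  -0.1501] [0.0141 0.034 ] rect 29.3 mom 29.3
now 70 [ 0.549  -0.1501] [0.0147 0.0343] rect 29.8 mom 29.1
now 75 [ 0.5489 -0.1502] [0.0152 0.035 ] rect 29.3 mom 29.1
now 80 [ 0.5489 -0.1502] [0.0157 0.0352] rect 29.8 mom 29.0
21.3[ WARN:0@3.304] global loadsave.cpp:1063 imwrite_ Unsupported depth image for selected encoder is fallbacked to CV_8U.
```

View pics/t7.png

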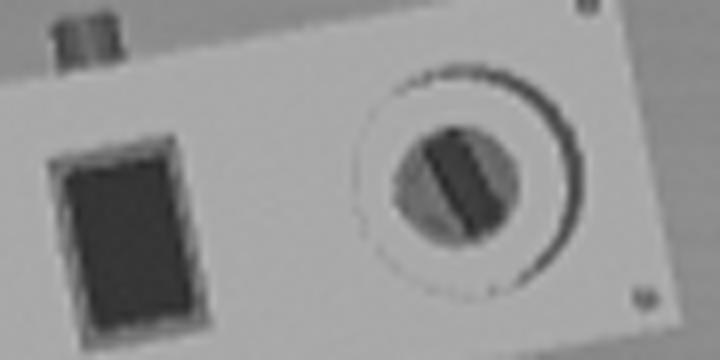

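The bar rests at about 29.4° against 28.15° at the grip's end. That is about 1.3° of springback, so the peak was roughly 4–5° past the stop, which agrees with the moment. Now the rocker.

Emit:
play_rows([
  {"fingers": 0, "xyz": [5, 15, 0], "turn": 0},
  {"fingers": 0, "xyz": [5, 15, 0], "turn": 0},
  {"fingers": 0, "xyz": [5, 15, 0], "turn": 0},
  {"fingers": 0, "xyz": [5, 15, 0], "turn": 0},
  {"fingers": 0, "xyz": [5, 15, 0], "turn": 0},
  {"fingers": 0, "xyz": [5, 15, 2], "turn": 0},
  {"fingers": 0, "xyz": [5, 15, 4], "turn": 0},
  {"fingers": 0, "xyz": [5, 15, 5.4], "turn": 0},
  {"fingers": 0, "xyz": [5, 15, 5.4], "turn": 0},
])

```text
time_s: 22.2
tcp_pos: [0.5017, -0.0429, 0.2571]
eef_rot: [-3.139, 0.005, 0.207]
wrist_force: [0.4, -0.6, -0.4]
opening: 0.0001
```

```bash
python3 rd.py
python3 - <<'E'
from h import *
S=bot.get_image("side")
cv2.imwrite("pics/s8.png",cv2.resize(S["image"][150:270,220:360],None,fx=5,fy=5,interpolation=cv2.INTER_CUBIC))
E
```

```text
22.5 tcp [ 0.5036 -0.0439  0.261 ] yaw 11.82 open 0.0001
F [0.13 0.25 0.41] M [-0.002  0.013 -0.004] sd 0.032 j6 0.0011
```

View pics/s8.png

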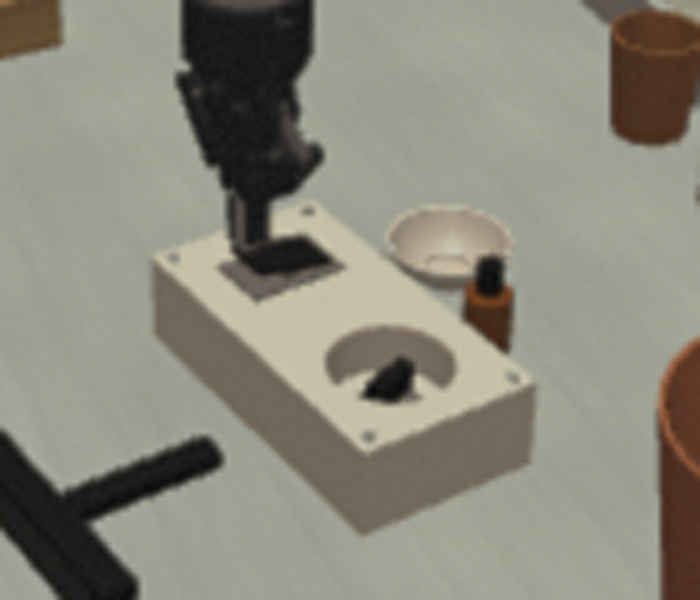

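The tips are right over the raised half at about z=0.088. Pressing down slowly.

Emit:
play_rows([
  {"fingers": 0, "xyz": [0, 0, 0.3], "turn": 0},
  {"fingers": 0, "xyz": [0, 0, 0.6], "turn": 0},
  {"fingers": 0, "xyz": [0, 0, 0.8], "turn": 0},
  {"fingers": 0, "xyz": [0, 0, 1.0], "turn": 0},
  {"fingers": 0, "xyz": [0, 0, 1.2], "turn": 0},
  {"fingers": 0, "xyz": [0, 0, 1.3], "turn": 0},
])

```text
time_s: 23.15
tcp_pos: [0.503, -0.044, 0.2465]
eef_rot: [3.142, 0.001, 0.206]
wrist_force: [-1.6, -0.2, 2.7]
opening: -0.0001
```

```bash
python3 rd.py
```

```text
23.45 tcp [ 0.5032 -0.0439  0.2466] yaw 11.79 open -0.0001
F [-0.15  0.19 -0.33] M [0.001 0.019 0.014] sd 0.028 j6 -0.0001
```

Emit:
play_rows([
  {"fingers": 0, "xyz": [0, 0, 0.1], "turn": 0},
  {"fingers": 0, "xyz": [0, 0, 0.2], "turn": 0},
  {"fingers": 0, "xyz": [0, 0, 0.2], "turn": 0},
])

```text
time_s: 23.75
tcp_pos: [0.5032, -0.0439, 0.2448]
eef_rot: [3.142, -0.0, 0.206]
wrist_force: [-1.1, 0.4, 2.5]
opening: 0.0003
```

```bash
python3 rd.py
```

```text
24.05 tcp [ 0.5032 -0.044   0.2448] yaw 11.79 open 0.0003
F [-1.3  -0.23  2.42] M [-0.015  0.172 -0.004] sd 0.025 j6 0.0012
```

Emit:
play_rows([
  {"fingers": 0, "xyz": [0, 0, 0.1], "turn": 0},
  {"fingers": 0, "xyz": [0, 0, 0.1], "turn": 0},
])

```text
time_s: 24.25
tcp_pos: [0.5031, -0.044, 0.2436]
eef_rot: [3.141, -0.0, 0.206]
wrist_force: [-0.8, -0.8, 1.3]
opening: -0.0001
```

```bash
python3 rd.py
```

```text
24.55 tcp [ 0.5031 -0.044   0.2436] yaw 11.79 open -0.0002
F [-0.61 -0.34  2.21] M [-0.012  0.146  0.004] sd 0.04 j6 -0.0007
```

Emit:
play_rows([
  {"fingers": 0, "xyz": [0, 0, 0.1], "turn": 0},
  {"fingers": 0, "xyz": [0, 0, 0.1], "turn": 0},
])

```text
time_s: 24.75
tcp_pos: [0.5032, -0.044, 0.2431]
eef_rot: [3.142, 0.0, 0.206]
wrist_force: [-2.9, -0.3, 5.0]
opening: 0.0002
```

```bash
python3 rd.py
```

```text
25.05 tcp [ 0.5032 -0.044   0.243 ] yaw 11.79 open 0.0003
F [-2.78 -0.39  5.07] M [-0.001  0.428  0.007] sd 0.033 j6 0.0029
```

Emit:
play_rows([
  {"fingers": 0, "xyz": [0, 0, 0.1], "turn": 0},
  {"fingers": 0, "xyz": [0, 0, 0.1], "turn": 0},
])

```text
time_s: 25.25
tcp_pos: [0.5033, -0.044, 0.2429]
eef_rot: [-3.142, 0.001, 0.206]
wrist_force: [-5.3, 0.3, 12.0]
opening: 0.0003
```

```bash
python3 rd.py
```

```text
25.55 tcp [ 0.5033 -0.044   0.2429] yaw 11.8 open -0.0001
F [-5.41  0.47 10.45] M [0.05  0.894 0.054] sd 0.022 j6 0.0097
```

Emit:
play_rows([
  {"fingers": 0, "xyz": [0, 0, 0.05], "turn": 0},
  {"fingers": 0, "xyz": [0, 0, 0.05], "turn": 0},
])

```text
time_s: 25.75
tcp_pos: [0.5034, -0.044, 0.2429]
eef_rot: [-3.142, 0.001, 0.206]
wrist_force: [-7.4, 0.4, 12.4]
opening: 0.0001
```

```bash
python3 rd.py
python3 - <<'E'
from h import *
S=bot.get_image("side")
cv2.imwrite("pics/s9.png",cv2.resize(S["image"][190:260,230:340],None,fx=7,fy=7,interpolation=cv2.INTER_CUBIC))
E
```

```text
26.05 tcp [ 0.5034 -0.044   0.2428] yaw 11.8 open -0.0001
F [-7.23  0.56 13.27] M [0.109 1.109 0.015] sd 0.037 j6 0.0131
```

View pics/s9.png

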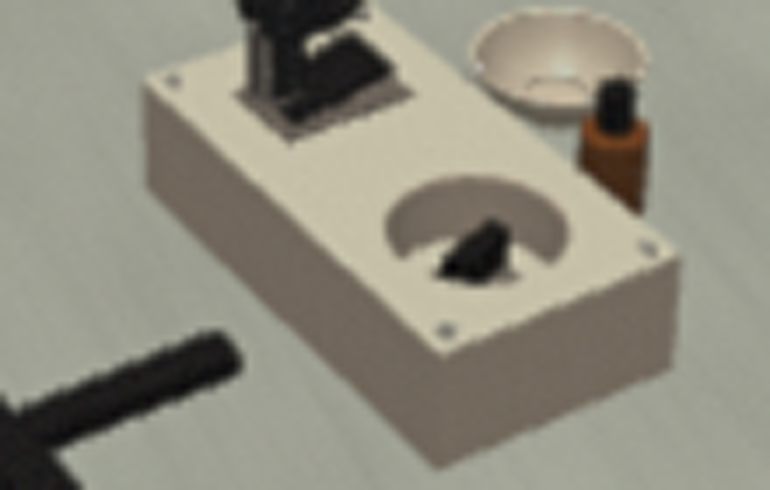

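The rocker is against its end stop: tip z≈0.070, a stiff rise to 13 N, and the tilt is reversed. Retreating clear for a final check.

Emit:
play_rows([
  {"fingers": 0, "xyz": [0, 0, -0.5], "turn": 0},
  {"fingers": 0, "xyz": [0, 0, -3], "turn": 0},
  {"fingers": 0, "xyz": [0, 0, -7], "turn": 0},
  {"fingers": 0, "xyz": [-3, -5, -10], "turn": 0},
  {"fingers": 0, "xyz": [-5, -10, -10], "turn": 0},
  {"fingers": 0, "xyz": [-5, -15, -10], "turn": 0},
  {"fingers": 0, "xyz": [-5, -15, -10], "turn": 0},
  {"fingers": 0, "xyz": [-5, -15, -10], "turn": 0},
])

```text
time_s: 26.9
tcp_pos: [0.4226, 0.0945, 0.341]
eef_rot: [-3.141, -0.001, 0.21]
wrist_force: [0.4, -0.5, -1.0]
opening: -0.0003
```

```bash
python3 ka.py 2>/dev/null | grep now; python3 rd.py
python3 - <<'E'
from h import *
S=bot.get_image("side");T=bot.get_image("top")
cv2.imwrite("pics/s10.png",cv2.resize(S["image"][180:260,230:340],None,fx=7,fy=7,interpolation=cv2.INTER_CUBIC))
cv2.imwrite("pics/t10.png",T["image"])
E
```

```text
now 62 [ 0.5491 -0.15  ] [0.0138 0.0334] rect 28.8 mom 29.4
now 66 [ 0.549  -0.1501] [0.0143 0.0339] rect 29.9 mom 29.4
now 70 [ 0.5489 -0.1502] [0.0147 0.0344] rect 29.3 mom 29.0
now 75 [ 0.5489 -0.1502] [0.0153 0.0348] rect 29.8 mom 29.2
now 80 [ 0.5489 -0.1502] [0.0157 0.0352] rect 29.8 mom 28.9
27.55 tcp [0.4236 0.0924 0.3412] yaw 11.73 open 0.0001
F [ 0.2  -0.14  0.18] M [ 0.004  0.023 -0.022] sd 0.039 j6 -0.0008
```

View pics/s10.png

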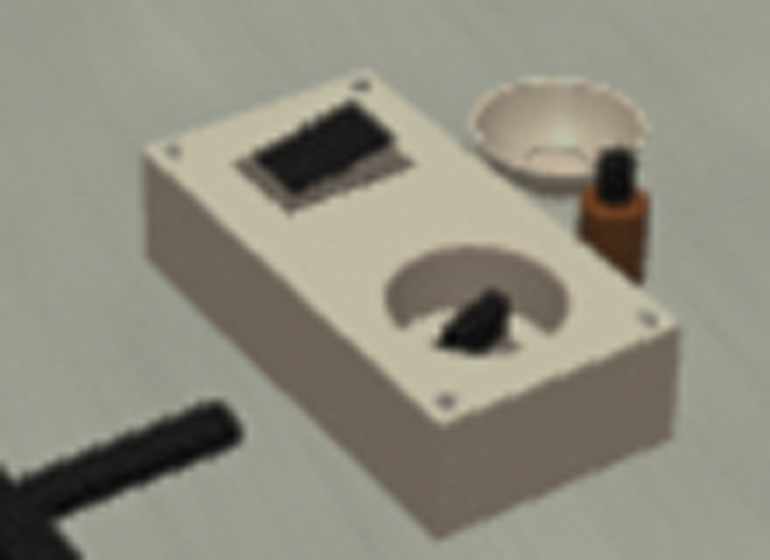

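View pics/t10.png

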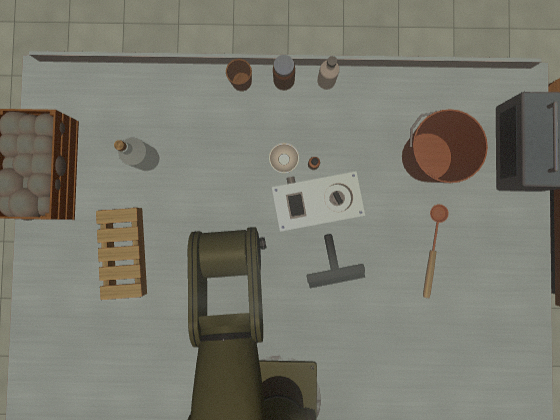

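The rocker's near half is now down (zoom (290,180)) and its far half up (350,105). The knob bar is still at about 29.4°. In the top view the bystanders sit at the same pixels as at the start, and the arm is touching nothing.

```bash
python3 -c "
from workcell import bot
print(bot.finish_job())"
```

```text
the job is handed in; nothing more can be done
None
```

The knob is nipped up past its stop, the rocker is on, and the job was handed in at about 27.6 s.

**Knob:** I turned it about 62.7° clockwise. The stop showed as a moment rise between 56° and 58.5° of turn. From there the moment climbed by about 0.032 N m per degree, close to the 0.035 expected. I stopped an estimated 4–6° past the stop and let go. The bar came to rest about 1.3° back, which points to a peak of about 4–5°, and it was unmoved at the last look.

**Rocker:** I pressed the raised half down to its end stop, with at most about 15 N of total wrist force. The side view shows the tilt reversed and holding after I let go.

**Last checks:** The wrist force was near zero with the arm clear, and by eye the bystanders sit at the same places in the top view as at the start.

**What did not agree:**
- The held moment at the end read only about 0.16–0.17 N m. The text's formula gives about 0.27 for 5°, and taken literally the reading would mean only about 2° past the stop. I put the gap down to friction relaxing while the arm held still, because the readings before the stop were also low (about -0.04 instead of 0.05). The slope and the springback both support 4–5°, but they are only good to about 1°.
- The fingers closed to 10 mm on the 12 mm bar.
- About 6 N of upward force built up while the knob was held, still well under the limits.

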